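# Put the ring tray away and draw out the shell castings

## Robot

A 6-joint arm with a two-finger parallel gripper is mounted at the origin on the work surface. World frame = base frame: x ahead of the robot, y to its left, z up, the work surface at z = 0. Lengths are in m, angles in rad, forces in N, time in s.
With the tool pointing down it reaches from about 0.225 to 0.875 m from the base axis. Payload 3.4 kg.
Tool frame: the origin (TCP) lies at the very end of the fingers, on their centre line; the grasp point (between the pads) lies 19 mm behind it; z points along the fingers, y is the line along which they close (so a half turn about z gives the same grasp; the last joint's range is limited). The gripper opens to 85 mm and grips with 20 to 120 N. Pads are 22 mm wide; open, the fingers measure 114 mm over their backs; the gripper's body (76 mm by 85 mm) begins 54 mm behind the grasp point. The pads swing forward as they close: fully open they stand 13 mm farther back than shut.
Start: joints at [1.077, 0.276, 1.505, -0, 1.361, -0.121], TCP at [0.209, 0.536, 0.231] pointing down, gripper open.
Joint ranges: [-2.89, 2.89], [-0.75, 2.08], [0.22, 2.7], [-1.18, 4.32], [0.11, 2.71], [-2.7, 2.7]. Speed limits (rad/s): [2.57, 2.57, 3.14, 3.14, 3.14, 3.14].

## Interface

Orientations are given as [roll, pitch, yaw] about the fixed x, y, z axes, in that order (R = Rz(yaw) Ry(pitch) Rx(roll)).
In Python, from plant import r, jaws, solve_ik, vision, job, readout gives the robot as it stands. Calls block until the motion is done:
- r.movep(position, orientation): joint-space move of the TCP to a pose.
- r.servo_line(position, orientation=None, feed=0.15, until_force=None): straight line of the TCP; orientation=None keeps the orientation; feed is the mean speed in m/s. With until_force (N) it stops when the force on the tool has changed by that much, and returns True; else False.
- r.movej(angles): joint-space move.
- jaws.move_gripper(opening, newtons=None): finger opening in m; newtons is the grip in N (None keeps the last); returns when the fingers have stopped.
- r.pause(seconds).
- solve_ik(position, orientation): joint angles nearest the present ones, or None.
- vision.grab_frame(name): name is "scene" or "top" or "wrist"; returns (picture, depth): 384x512x3 uint8, blue, green, red; 384x512 float32, m along the optical axis (not along the pixel's ray), 0 where there is no reading.
- vision.camera_model(name): a dict with "camera_matrix" (3x3 intrinsics, pixels), "eye" and "attitude" of the camera in the world. Camera axes: x right, y down, z forward; pixel columns grow to the right and rows downward; lengths in m; the calibration is good to about 2 mm. A picture is of the moment at which its call begins: read the wrist's pose just before it. camera_model takes no time and is no camera call; for the wrist camera it gives the pose at the moment of the call.
A pose or a line that the arm cannot do raises r.MotionError and nothing moves.
- job.close_job(): hands the job in; it is judged then, once.
Readings, each from a call of its own:
- readout.current_t(): time.
- readout.current_joint_positions(): joint angles.
- readout.current_joint_velocities(): joint speeds.
- readout.current_tau(): joint torques, N m.
- readout.current_tcp_pos(): TCP position.
- readout.current_tool_rot(): TCP orientation.
- readout.current_contact_force(): force on the tool from outside, world axes, zero at the start.
- readout.current_wrist_torque(): the same for the moment, N m.
- readout.current_opening(): finger opening in m.
- readout.current_gripper_force(): force on a finger pad.
Only numpy, scipy, OpenCV 4.12 (cv2) and the standard library are available. Lean on these libraries where they do the work, as an engineer would, in place of code of your own. Each camera call takes 0.05 s, during which the arm holds its last target. There are 200 camera calls.

## Task

On the goldsmith's bench, slide the tray of ring blanks that was left standing out fully home into the bench riser, and draw the tray of silver shell castings out as far as it goes, hooking a fingertip behind its front lip. Do not pinch a lip, and do not lift or spill anything; keep the tray of square brass bars shut and leave everything else where it stands.

Things in the scene. Friction and masses are not known exactly. Their poses are not given: they have to be found in the camera images.
- riser: plywood bench riser (low shelf) 185 mm deep, 352 wide, 68 high; three equal open grey sheet-metal trays run in it side by side, 112 mm apart, in random order. Origin at bench level, middle of its front edge; -x is the way trays are drawn out, y along the front, z up. A brick, charcoal block and jar up to 120 mm above the bench stand on it from 12 mm behind the front edge
- shell_tray (a joint): how far the shell tray is drawn out: 0 m home, 0.12 m at its front stop; starts 0 to 0.012. Tray 98 mm wide, 300 long, inner floor 13 mm above the bench. Behind its lip an empty finger bay 50 long, 92 wide, then a low cross wall 29 mm above the bench, then the contents. Home, the lip's front face is 130 mm in front of the riser. Friction 2 N, slight drag, no spring: stays where left
- ring_tray (a joint): the same for the tray with the ring blanks (same tray, same measures); starts 0.045 to 0.095 m out
- bar_tray (a joint): the same for the tray with the square brass bars; starts home at 0 and is to stay there
- bar_lip (a point): middle of the top edge of the bar tray's front lip (same lip as on the others), 42 mm above the bench
- shell_lip_front: the outer 3 mm of the shell tray's front lip, moving with the tray; origin in the middle of the lower edge of the face that looks away from the riser, 10 mm above the bench; axes as the riser's. The whole lip is an upright wall 6 mm thick, 98 wide, from 10 to 42 mm above the bench, square to the runners
- shell_lip_back: the inner 3 mm of the shell tray's lip, the face towards the finger bay; origin 3 mm behind that of the outer half
- ring_lip_front: the outer 3 mm of the ring tray's front lip, moving with the tray; origin in the middle of the lower edge of the face that looks away from the riser, 10 mm above the bench; axes as the riser's. The whole lip is an upright wall 6 mm thick, 98 wide, from 10 to 42 mm above the bench, square to the runners
- ring_lip_back: the inner 3 mm of the ring tray's lip, the face towards the finger bay; origin 3 mm behind that of the outer half
- shell_a: loose silver spiral-shell casting 45 x 21 x 20 mm lying in the shell tray; origin under its middle
- shell_b: loose silver spiral-shell casting 45 x 21 x 20 mm lying in the shell tray; origin under its middle
- shell_c: loose silver spiral-shell casting 45 x 21 x 20 mm lying in the shell tray; origin under its middle
- ring_a: loose brass ring blank, 24 mm outside, 19 inside, 7 high, lying in the ring tray; origin under its middle
- ring_b: loose brass ring blank, 24 mm outside, 19 inside, 7 high, lying in the ring tray; origin under its middle
- ring_c: loose brass ring blank, 24 mm outside, 19 inside, 7 high, lying in the ring tray; origin under its middle
- bar_a: loose square brass bar 55 x 9 x 9 mm lying in the bar tray; origin under its middle
- bar_b: loose square brass bar 55 x 9 x 9 mm lying in the bar tray; origin under its middle
- flux_jar: bystander: small jar 44 mm across, 52 high, on top of the riser; to be left alone
- chasing_hammer: bystander: hammer 220 mm long lying beside the trays on the right; to be left alone
- ring_mandrel: bystander: steel ring mandrel with wooden handle, 275 mm long, lying beside the trays on the left; to be left alone
- tweezers: bystander: steel tweezers 155 mm long, lying left of the mandrel; to be left alone
- solder_dish: bystander: white dish 68 mm across, 22 high, right of the riser; to be left alone
There are look-alikes about, which are no part of the job. Leave any turquoise look-alike of the shell_a alone.

How it is judged:
On the way:
1. the shell tray is being drawn by a finger that bears on the back of its lip (contact force between the fingers and shell_lip_back above 0.5 N and value of joint shell_tray between 0.03 and 0.112 m), for 0.1 s.
At the end, for the whole second after the job is handed in: The shell tray is drawn out to within 6 mm of its front stop, the ring tray is within 5 mm of fully home, the bar tray within 8 mm of home; every casting, ring and bar lies at rest in its own tray behind the cross wall, and no bystander has moved 30 mm (value of joint shell_tray above 0.114 m and value of joint ring_tray below 0.005 m and value of joint bar_tray below 0.008 m and height (world z) of shell_a between 0.004 and 0.04 m and x of shell_a in the frame of shell_lip_front between 0.055 and 0.3 m and y of shell_a in the frame of shell_lip_front between -0.05 and 0.05 m and height (world z) of shell_b between 0.004 and 0.04 m and x of shell_b in the frame of shell_lip_front between 0.055 and 0.3 m and y of shell_b in the frame of shell_lip_front between -0.05 and 0.05 m and height (world z) of shell_c between 0.004 and 0.04 m and x of shell_c in the frame of shell_lip_front between 0.055 and 0.3 m and y of shell_c in the frame of shell_lip_front between -0.05 and 0.05 m and height (world z) of ring_a between 0.004 and 0.04 m and x of ring_a in the frame of ring_lip_front between 0.055 and 0.3 m and y of ring_a in the frame of ring_lip_front between -0.05 and 0.05 m and height (world z) of ring_b between 0.004 and 0.04 m and x of ring_b in the frame of ring_lip_front between 0.055 and 0.3 m and y of ring_b in the frame of ring_lip_front between -0.05 and 0.05 m and height (world z) of ring_c between 0.004 and 0.04 m and x of ring_c in the frame of ring_lip_front between 0.055 and 0.3 m and y of ring_c in the frame of ring_lip_front between -0.05 and 0.05 m and height (world z) of bar_a between 0.004 and 0.04 m and x of bar_a in the frame of bar_lip between 0.055 and 0.3 m and y of bar_a in the frame of bar_lip between -0.05 and 0.05 m and height (world z) of bar_b between 0.004 and 0.04 m and x of bar_b in the frame of bar_lip between 0.055 and 0.3 m and y of bar_b in the frame of bar_lip between -0.05 and 0.05 m and linear speed of each of shell_a, shell_b, shell_c, ring_a, ring_b, ring_c below 0.02 m/s and distance of each of flux_jar, chasing_hammer, ring_mandrel, tweezers, solder_dish from where it was at the start of the episode below 0.03 m); the robot touches nothing.
It fails at once if the shell tray's lip is pinched (both its faces pressed at once) (contact force between the fingers and shell_lip_front above 2 N and contact force between the fingers and shell_lip_back above 2 N).
It fails at once if the ring tray's lip is pinched (both its faces pressed at once) (contact force between the fingers and ring_lip_front above 2 N and contact force between the fingers and ring_lip_back above 2 N).
It fails at once if a casting, ring or bar is lifted or spilled out of its tray (height (world z) of any of shell_a, shell_b, shell_c, ring_a, ring_b, ring_c, bar_a, bar_b above 0.045 m or height (world z) of any of shell_a, shell_b, shell_c, ring_a, ring_b, ring_c, bar_a, bar_b below 0.004 m).
It fails at once if the bar tray is drawn out (value of joint bar_tray above 0.02 m).
It fails at once if a bystander is knocked, lifted or carried away (moved 30 mm) (distance of any of flux_jar, chasing_hammer, ring_mandrel, tweezers, solder_dish from where it was at the start of the episode above 0.03 m).
It also fails if it takes over 48 s, if anything falls off the work surface, if the arm or the gripper's body presses on something with over 40 N, if the wrist force passes 120 N, or if a joint passes its speed limit or range.

## Working session

There is one attempt and no reset: what is moved stays moved. The work goes in short steps, each a Python script; the robot and the scene stay as the last script left them, time stands still between calls to the robot, and variables do not carry over. Pictures are saved under pics/ and viewed, at most 10 in all, crops included, and the job is handed in when it is done.

```bash
ls; mkdir -p pics; python3 - <<'E'
from plant import *
import cv2,numpy as np
for n in ("scene","top"):
    p,d=vision.grab_frame(n); cv2.imwrite(f"pics/{n}0.png",p); np.savez(f"/tmp/{n}0.npz",p=p,d=d)
    m=vision.camera_model(n); print(n,m)
print(readout.current_t(),readout.current_tool_rot())
E
```

```text
pics
scene {'camera_matrix': array([[363.8493855 ,   0.        , 253.56622949],
       [  0.        , 363.8493855 , 188.07454735],
       [  0.        ,   0.        ,   1.        ]]), 'eye': array([ 0.96508594, -0.52059124,  0.51742978]), 'attitude': array([-2.16951023e+00, -1.51335591e-03,  5.64403776e-01])}
top {'camera_matrix': array([[433.41873401,   0.        , 257.30868507],
       [  0.        , 433.41873401, 179.64769898],
       [  0.        ,   0.        ,   1.        ]]), 'eye': array([0.44020282, 0.02530749, 0.9896111 ]), 'attitude': array([-2.95677116,  0.02377024, -1.57453847])}
0.1 [-3.13997045e+00 -1.61967544e-04  2.76882012e+00]
```

View pics/scene0.png

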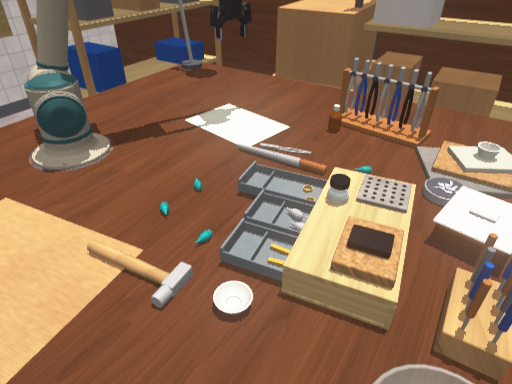

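View pics/top0.png

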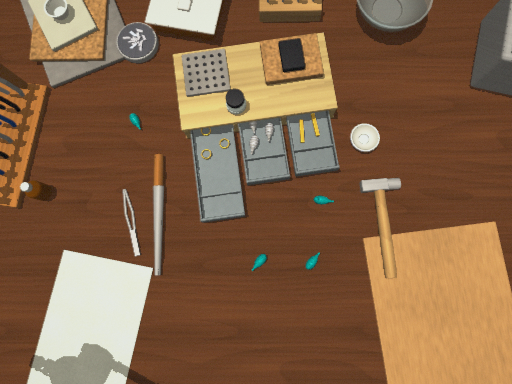

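The top view shows the ring tray on the left, well out, with its lip at about (222,217). The shell tray is in the middle (lip ~(268,181), silver shells at (254,140) and (270,130)). The bar tray is on the right (lip ~(317,172)). The loose turquoise shells at (135,121), (260,262), (313,261) and (323,200) are look-alikes, so I leave them alone. Next I back-project to metric positions.

```bash
cat > h.py <<'E'
import numpy as np,cv2
from scipy.spatial.transform import Rotation as R
from plant import *
def RT(m): return R.from_euler('xyz',m["attitude"]).as_matrix(),np.array(m["eye"]),m["camera_matrix"]
def ray(m,u,v,z):
    A,e,K=RT(m); d=A@np.linalg.inv(K)@[u,v,1]; return e+d*(z-e[2])/d[2]
def cloud(m,d):
    A,e,K=RT(m); v,u=np.mgrid[:d.shape[0],:d.shape[1]]
    c=np.stack([u,v,np.ones_like(u)],-1)@np.linalg.inv(K).T*d[...,None]
    return c@A.T+e
E
python3 - <<'E'
from h import *
f=np.load("/tmp/top0.npz");p,d=f["p"],f["d"];m=vision.camera_model("top");P=cloud(m,d);z=P[...,2]
# riser: height 60..75 mm region
k=((z>.058)&(z<.076)).astype(np.uint8); k[:, :165]=0;k[:,345:]=0;k[:30]=0;k[140:]=0
k=cv2.morphologyEx(k,cv2.MORPH_CLOSE,np.ones((25,25)))
c=max(cv2.findContours(k,0,2)[0],key=cv2.contourArea);q=cv2.boxPoints(cv2.minAreaRect(c))
C=np.array([ray(m,u,v,.068) for u,v in q]);print(q.round(1),C.round(4),[np.linalg.norm(C[i]-C[i-1]).round(4) for i in range(4)])
# grey trays
hsv=cv2.cvtColor(p,cv2.COLOR_BGR2HSV); g=((hsv[...,1]<90)&(d>0)&(z<.05)&(z>.005)).astype(np.uint8);g[:100]=0;g[230:]=0;g[:,:185]=0;g[:,345:]=0
cs=[c for c in cv2.findContours(g,0,2)[0] if cv2.contourArea(c)>300]
for c in cs:
    print(cv2.contourArea(c),cv2.boundingRect(c))
    print(cv2.approxPolyDP(c,3,True)[:,0].tolist())
for col in (221,268,316):
    print(col,[(v,round(float(P[v,col,0]),3),round(float(z[v,col]*1e3))) for v in range(160,225)][::2] if col==221 else [(v,round(float(P[v,col,0]),3),round(float(z[v,col]*1e3))) for v in range(140,190)][::2])
b=cv2.resize(p[100:230,180:350],None,fx=4.5,fy=4.5,interpolation=cv2.INTER_CUBIC);cv2.imwrite("pics/crop1.png",b)
E
```

```text
[[168.1  39.6]
 [324.3  17.1]
 [337.5 108.5]
 [181.3 131. ]] [[ 0.9441  0.2519  0.068 ]
 [ 0.9946 -0.1102  0.068 ]
 [ 0.772  -0.1323  0.068 ]
 [ 0.7238  0.215   0.068 ]] [np.float64(0.2234), np.float64(0.3656), np.float64(0.2237), np.float64(0.3506)]
3952.0 (190, 124, 55, 99)
[[232, 124], [203, 128], [201, 133], [200, 129], [190, 130], [202, 222], [244, 216]]
2609.0 (237, 117, 53, 68)
[[279, 117], [237, 125], [247, 184], [289, 178]]
2455.5 (286, 110, 54, 66)
[[328, 110], [314, 112], [320, 133], [317, 137], [310, 113], [287, 116], [295, 175], [339, 167]]
221 [(160, 0.67, 12), (162, 0.665, 12), (164, 0.66, 15), (166, 0.656, 13), (168, 0.65, 17), (170, 0.646, 14), (172, 0.641, 15), (174, 0.637, 14), (176, 0.632, 12), (178, 0.627, 14), (180, 0.623, 12), (182, 0.618, 14), (184, 0.614, 13), (186, 0.609, 14), (188, 0.604, 13), (190, 0.6, 10), (192, 0.595, 14), (194, 0.589, 21), (196, 0.586, 11), (198, 0.581, 13), (200, 0.577, 12), (202, 0.572, 15), (204, 0.567, 14), (206, 0.563, 14), (208, 0.558, 12), (210, 0.554, 13), (212, 0.549, 14), (214, 0.544, 14), (216, 0.536, 47), (218, 0.533, 40), 
[... 247 characters left out ...]
, 16), (162, 0.664, 13), (164, 0.66, 11), (166, 0.44, 990), (168, 0.649, 16), (170, 0.645, 14), (172, 0.64, 16), (174, 0.636, 13), (176, 0.631, 14), (178, 0.62, 45), (180, 0.618, 33), (182, 0.62, 0), (184, 0.615, 0), (186, 0.61, -1), (188, 0.606, -1)]
316 [(140, 0.715, 14), (142, 0.711, 13), (144, 0.705, 15), (146, 0.44, 990), (148, 0.694, 22), (150, 0.691, 15), (152, 0.687, 12), (154, 0.682, 13), (156, 0.678, 12), (158, 0.672, 15), (160, 0.668, 14), (162, 0.663, 12), (164, 0.658, 16), (166, 0.654, 14), (168, 0.643, 43), (170, 0.638, 44), (172, 0.637, 24), (174, 0.638, -1), (176, 0.633, 0), (178, 0.628, 0), (180, 0.623, 1), (182, 0.618, 2), (184, 0.614, 1), (186, 0.609, 1), (188, 0.605, -2)]
```

View pics/crop1.png

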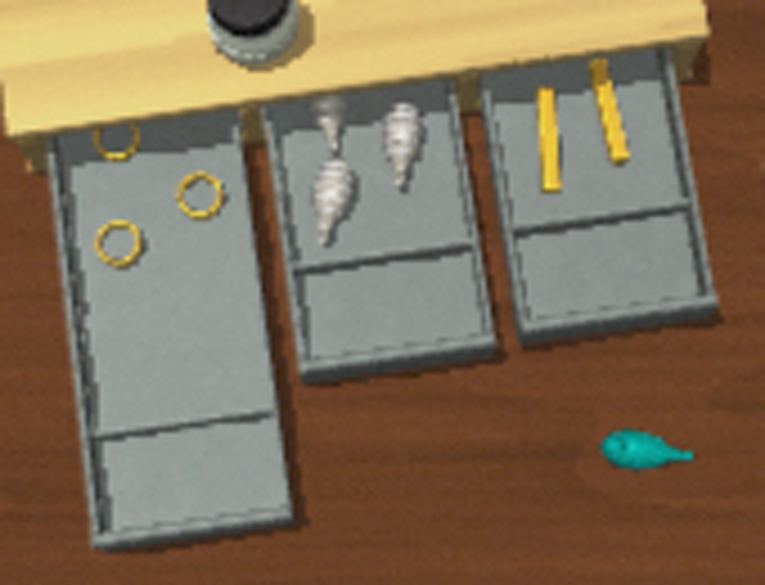

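The crop confirms the identities: rings in the left tray, three silver shells in the middle one, and brass bars on the right. Next I get the lip geometry from rays at z=0.042, then approach.

```bash
python3 - <<'E'
from h import *
import json
m=vision.camera_model("top")
L={"ring":((201.6,220),(245.1,214.7)),"shell":((247.3,181.8),(290,176.7)),"bar":((296,173.3),(339.3,166.7))}
yaws=[];c={}
for n,(a,b) in L.items():
    A,B=ray(m,*a,.042),ray(m,*b,.042);w=A-B;yaws.append(np.arctan2(-w[0],w[1]));c[n]=(A+B)/2
    print(n,c[n].round(4),"width",np.linalg.norm(w).round(4),"yaw",yaws[-1].round(3))
yaw=.5*(np.mean(yaws)+.138);print("yaw",yaw)
ex=np.array([np.cos(yaw),np.sin(yaw),0]);ey=np.array([-ex[1],ex[0],0])
for n in c: d=c[n]-c["bar"];print(n,"rel bar x,y",(d@ex).round(4),(d@ey).round(4))
O=c["bar"]+.130*ex+.112*(c["shell"]-c["bar"])@ey/abs((c["shell"]-c["bar"])@ey)*0  # on bar line
fr=ray(m,337.5,108.5,.068)
fl=ray(m,181.3,131,.068);print("riser front edge rel bar lip x",((fr-c["bar"])@ex).round(4),((fl-c["bar"])@ex).round(4))
json.dump(dict(yaw=yaw,**{n:c[n].tolist() for n in c}),open("g.json","w"))
q=c["ring"]-.05*ex;q[2]=.15
for yy in (yaw,yaw+np.pi): print(solve_ik(q,[np.pi,0,yy]))
E
```

```text
ring [0.534 0.122 0.042] width 0.0961 yaw 0.115
shell [0.6182 0.0219 0.042 ] width 0.0956 yaw 0.113
bar [ 0.6383 -0.0873  0.042 ] width 0.0976 yaw 0.146
yaw 0.13129217044575117
ring rel bar x,y -0.076 0.2212
shell rel bar x,y -0.0056 0.1109
bar rel bar x,y 0.0 0.0
riser front edge rel bar lip x 0.1267 0.1245
[ 9.41449725e-02  2.23257132e-01  1.79420149e+00 -4.44089210e-16
  1.12413403e+00  1.53364913e+00]
[ 0.09414497  0.22325713  1.79420149  0.          1.12413403 -1.60794352]
```

Widths (~97 mm), spacing (~111 mm) and the riser gap (~126 mm) all match the given sizes. The ring tray is about 76 mm out and the shell tray about 6 mm. I push the ring tray home with the fingers shut.

```bash
python3 - <<'E'
from h import *
import json
g=json.load(open("g.json"));yaw=g["yaw"];ex=np.array([np.cos(yaw),np.sin(yaw),0]);o=[np.pi,0,yaw]
c=np.array(g["ring"]);bar=np.array(g["bar"])
jaws.move_gripper(0.0,30)
q=c-.045*ex
r.movep([*q[:2],.15],o); r.servo_line([*q[:2],.024],feed=.1)
f0=np.array(readout.current_contact_force());print(f0.round(2))
home=(bar-c)@ex
t=c+(home-.022)*ex
h=r.servo_line([*t[:2],.024],feed=.06,until_force=12);p=np.array(readout.current_tcp_pos());print("a",h,((p-c)@ex).round(4),np.round(readout.current_contact_force(),2))
if not h:
    t=c+(home+.008)*ex
    h=r.servo_line([*t[:2],.024],feed=.03,until_force=10);p=np.array(readout.current_tcp_pos());print("b",h,((p-c)@ex).round(4),"home exp",home-.011,np.round(readout.current_contact_force(),2))
p=np.array(readout.current_tcp_pos())-.03*ex
r.servo_line(p,feed=.06); r.servo_line([*p[:2],.12],feed=.15)
s=np.array(g["shell"])+.031*ex
r.movep([*s[:2],.12],o)
P,d=vision.grab_frame("top");cv2.imwrite("pics/top1.png",P);P,d=vision.grab_frame("wrist");cv2.imwrite("pics/w1.png",P)
cv2.imwrite("pics/both.png",np.hstack([cv2.resize(P,(400,300)),cv2.resize(cv2.imread("pics/top1.png")[60:260,160:360],(400,400))[:300]]))
print(readout.current_t())
E
```

```text
[-0.81 -0.59  0.5 ]
a False 0.0541 [-0.49  0.39 -0.25]
b True 0.0631 home exp 0.06497397555042941 [ 0.81 -0.06  0.23]
8.55
```

View pics/both.png

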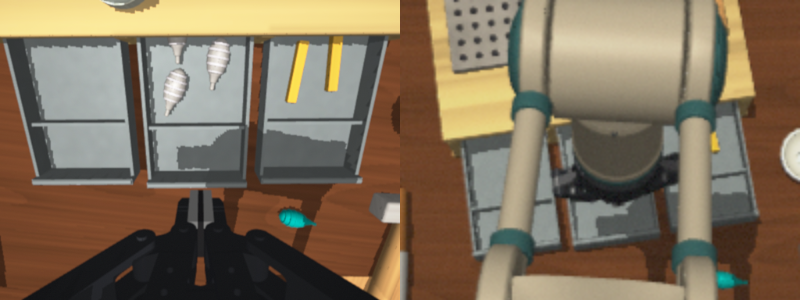

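The wrist view (left) shows the ring lip (~(83,182)) level with the bar lip (~(308,180)), so the ring tray is home. The shell lip is at (197,186), about 5 mm out. I lower into its finger bay, with a force guard, and draw.

```bash
python3 - <<'E'
from h import *
import json
g=json.load(open("g.json"));yaw=g["yaw"];ex=np.array([np.cos(yaw),np.sin(yaw),0]);s=np.array(g["shell"]);bar=np.array(g["bar"])
m=vision.camera_model("wrist")
for n,u,v in (("ring",83,184),("shell",197,187),("bar",308,183)):
    w=ray(m,u*1.28,v*1.28,.042);print(n,w.round(4),"x rel bar",((w-bar)@ex).round(4))
q=s+.031*ex
h=r.servo_line([*q[:2],.020],feed=.06,until_force=6);print("down",h,np.round(readout.current_tcp_pos(),4),np.round(readout.current_contact_force(),2))
if not h:
    home=(bar-s)@ex
    e=s+(home-.120+.006+.011)*ex   # expected TCP at the stop
    t=e+.015*ex
    h=r.servo_line([*t[:2],.020],feed=.05,until_force=12);p=np.array(readout.current_tcp_pos());print("a",h,((p-e)@ex).round(4),np.round(readout.current_contact_force(),2))
    if not h:
        t=e-.012*ex
        h=r.servo_line([*t[:2],.020],feed=.025,until_force=10);p=np.array(readout.current_tcp_pos());print("b",h,((p-e)@ex).round(4),np.round(readout.current_contact_force(),2))
    p=p+.014*ex; r.servo_line(p,feed=.05); r.servo_line([*p[:2],.13],feed=.12)
    r.movep([.35,.30,.25],[np.pi,0,yaw]); 
    P,d=vision.grab_frame("top");cv2.imwrite("pics/top2.png",P)
    cv2.imwrite("pics/crop2.png",cv2.resize(P[90:240,170:350],None,fx=4,fy=4,interpolation=cv2.INTER_CUBIC))
print(readout.current_t())
E
```

```text
ring [0.6084 0.138  0.042 ] x rel bar -0.0001
shell [0.6198 0.0265 0.042 ] x rel bar -0.0034
bar [ 0.6385 -0.081   0.042 ] x rel bar 0.001
down False [0.6492 0.026  0.0204] [ 0.21 -0.72  0.12]
a False 0.015 [2.29 0.37 0.62]
b True -0.0006 [1.29 0.38 0.05]
16.3917
```

View pics/crop2.png

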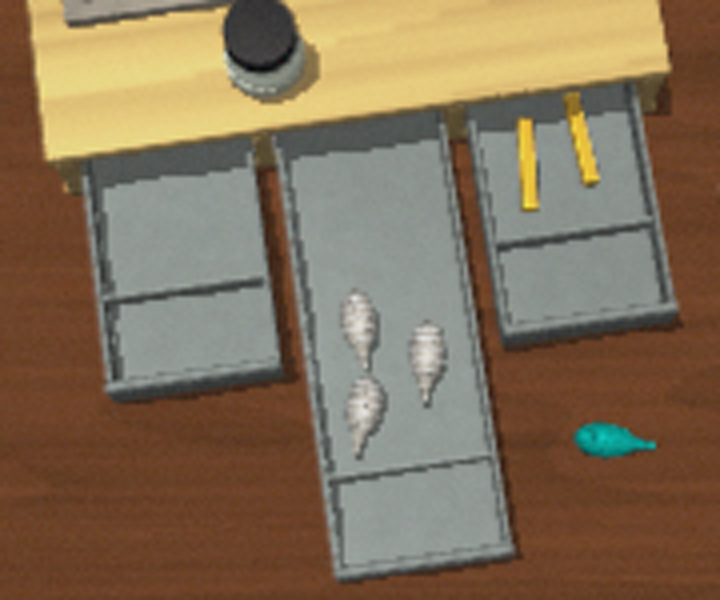

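The crop shows the shell tray fully out with its three castings behind the cross wall. The ring lip (~(197,382)) and bar lip (~(590,325)) are both home; each of my moves ended on a firm stop at the predicted position (within 0.6 mm for the shell tray, 2 mm for the ring tray). I hand in.

```bash
python3 -c "
from plant import *
r.pause(.3);print(job.close_job())"
```

```text
the job is handed in; nothing more can be done
None
```

The ring tray is pushed home and the shell tray is drawn to its front stop by a fingertip behind its lip. The bar tray is still shut, and I handed the job in at about 17 s; no verdict came back.

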